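Latch a marking-bed clamp and start its bolt in the thread

TASK

Clamp the steel blank for laser marking: press the raised clamp bar down by the rubber pad at its free end until the latch holds it, and let go of the pad. Then start its bolt: by the crank's handle, turn it backward (counter-clockwise seen from above) until the bolt drops into the thread, then forward (clockwise) one full turn from there. Finish there still gripping the crank's handle, bar latched, and leave the other things on the bed where they are.

Things in the scene. Friction and masses are not known exactly. Their poses are not given: they have to be found in the camera images.
- fixture: aluminium clamp fixture fixed on the 12 mm thick black bed; base plate 70 x 300 x 12 mm. Origin: centre of its underside, straight under the bolt axis. Its y runs along the clamp bar: hinge axis at y = +110 mm, 66 mm up; pad at y = -102 mm. A spring latch on a post stands beside the bar at x = +20 to +60, y = -75 mm, to 84 mm high. Latched, the bar (30 mm wide) lies level, top 72 mm up
- pad_top (a point): centre of the top of the rubber pad (30 x 36 mm, 6 mm thick) at the free end of the clamp bar, 212 mm from the hinge axis; raised about 60 mm at the start, it goes down on an arc until it is 78 mm above the fixture's origin; pressing it fully down takes about 5 to 12 N
- pad: that rubber pad, part of the clamp bar; origin at the centre of its underside
- clamp (a joint): angle of the sprung clamp bar, rad: about 0.30 raised (start), 0 pressed fully down against its stop; a spring lifts it. Pressed to about 0.005 the latch snaps over it, and released it then stays at about 0.013
- latch (a joint): how far the spring latch beside the bar is pushed aside, m: 0 at rest, up to 0.006 while the bar's tooth passes it, 0 again once snapped over
- crank (a joint): crank angle, rad: grows forward (clockwise from above), falls backward. At 0 its arm points along the fixture's -x; starts at 1.2 to 2.4. Needs 1 to 3 N at the handle, stays where left. Forward without the drop it jams at a stop; backward the drop comes after 1.2 to 3.3 rad, not at a known angle; about 0.7 rad past the drop it meets a stop
- bolt (a joint): how far the bolt has come down through the crank's hub, m (a light spring pushes it down; it is keyed to the crank, whose height stays the same). 0.030 at the start, bar raised. Bar latched: 0.005 to 0.010 on the thread's end face, slowly falling as the crank turns backward, then a jump of about 0.009 to about 0.014 at the drop; forward it grows 0.010 per turn
- bolt_top (a point): centre of the top of the bolt, a steel stem with a cap 17 mm across standing up through the hub on the bolt axis; with the bar latched it is seen to drop by about 9 mm, and at bolt = 0 it is 123.5 mm above the fixture's origin
- grip: the crank's black upright handle: a sleeve 20 mm in diameter, 46 mm tall, that spins freely on its own axis; origin at the centre of its underside. It circles the bolt axis at a radius of 50 mm; with the bar latched its underside is 94 mm above the fixture's origin, its top 140 mm
- grip_mid (a point): point on the handle's axis, 28 mm above its underside, good to grip; with the bar latched, 122 mm above the fixture's origin
- stop_bar: loose aluminium stop bar 15 x 140 x 15 mm lying on the bed beside the fixture; leave it alone
- driver: loose black-handled screwdriver lying on the bed on the fixture's -x side; leave it alone
- tin: loose steel can 60 mm across, 50 mm high, standing on the bed; leave it alone

How it is judged (in metres and radians):
On the way, in this order (a step that is already met when the one before it is completed fails the run):
1. the clamp bar is held down by its latch, the pad let go (value of joint clamp below 0.025 rad and value of joint latch below 0.002 m and contact force between the fingers and pad below 0.3 N), for 0.2 s.
2. turned backward, the bolt has dropped into the thread (value of joint bolt above 0.012 m and value of joint clamp below 0.025 rad), for 0.1 s.
At the end, for the whole second after the job is handed in: The bar is latched down (clamp under 0.025 rad, latch snapped back), the bolt stands one turn into the thread, give or take about a quarter turn (bolt between 0.0215 and 0.0272 m), the crank is at rest and the fingers grip its handle with more than 2 N (value of joint bolt between 0.0215 and 0.0272 m and value of joint clamp below 0.025 rad and value of joint latch below 0.002 m and contact force between the fingers and grip above 2 N and velocity of joint crank between -0.2 and 0.2 rad/s); the arm keeps its last pose, push and grip.
It fails at once if the stop bar is moved (distance of stop_bar from where it was at the start of the episode above 0.02 m).
It fails at once if the screwdriver is moved (distance of driver from where it was at the start of the episode above 0.02 m).
It fails at once if the can is moved (distance of tin from where it was at the start of the episode above 0.02 m).
It also fails if it takes over 67 s, if anything falls off the work surface, if the arm or the gripper's body presses on something with over 40 N, if the wrist force passes 120 N, or if a joint passes its speed limit or range.

ROBOT

A 6-joint arm with a two-finger parallel gripper is mounted at the origin on the work surface. World frame = base frame: x ahead of the robot, y to its left, z up, the work surface at z = 0. Lengths are in m, angles in degrees, forces in N, time in s.
With the tool pointing down it reaches from about 0.4 to 0.825 m from the base axis. Payload 7 kg.
Tool frame: the origin (TCP) lies at the very end of the fingers, on their centre line; the grasp point (between the pads) lies 19 mm behind it; x points along the fingers, y is the direction in which the jaws open and shut, and the axes are right-handed (so a half turn about x gives the same grasp; the last joint's range is limited). The gripper opens to 88 mm and grips with 3 to 60 N. Pads are 19 mm wide; open, the fingers measure 130 mm over their backs; the gripper's body (78 mm by 193 mm) begins 47 mm behind the grasp point.
Start: joints at [16.507, 20.546, 0.682, 0, -70.136, -16.507], TCP at [0.675, -0, 0.227] pointing down, gripper open.
Joint ranges: [-176.03, 176.03], [-82.01, 121.73], [-58.28, 71.71], [-173.87, 95.51], [-174.79, -0.11], [-173.66, 173.66]. Speed limits (degrees/s): [136.94, 136.94, 172.46, 180, 180, 180].

INTERFACE

Orientations are given as [roll, pitch, yaw] about the fixed x, y, z axes, in that order (R = Rz(yaw) Ry(pitch) Rx(roll)).
In Python, from plant import monitor, eyes, ticket gives the robot as it stands. The module is installed in compiled form; this text tells all that it offers.
- The arm moves only by the shell command python3 -m crank 'ROWS'. ROWS is JSON, a list of rows, each an object with "linear": the shift along the world's x, y, z in units of 60 mm (1.0 is 60 mm), a list of three; "rot": the turn, a rotation vector about the world's x, y, z in units of 5 degrees (1.0 is 5 degrees), a list of three; "hand": the opening, from 0 (shut) to 1 (fully open). In form: [{"linear": [tx, ty, tz], "rot": [ax, ay, az], "hand": hand}, ...]. A call has 1 to 20 rows; each row shifts and turns the pose as measured when the row begins; what a row does not reach is not made up. A row lasts 1/8 s, in which the tool goes at most 62.5 mm and 10.7 degrees, less where a joint would pass 70% of its speed; a pose out of reach is approached as far as the arm can. A call is refused whole if a number of a shift passes 1 or a number of a turn 1, either way. A call with a gripper value outside its range is refused whole. The fingers move at their own pace and stop on an object; the grip force is fixed at half the most. Time passes only in rows, so rows that do not move let the fingers close. It gives the time, the measured TCP pose, the force and the opening at its end, in the units of the state.
- monitor.get_obs(): the state, without advancing time (a new reading comes with each control period).
- eyes.snapshot(name): name is "scene" or "side" or "wrist"; returns a dict with "image" (420x560x3 uint8, red, green, blue), "depth" (420x560 float32, m along the optical axis (not along the pixel's ray), 0 where there is no reading), "K" (3x3 intrinsics, pixels), "camera_from_world" (4x4, takes a point from world to camera coordinates); the wrist camera has in their place "hand_eye" (4x4, takes a point from camera to tool coordinates, whose origin is the TCP and whose axes are the tool frame's). Camera axes: x right, y up, looking along -z (the intrinsics and any distortion apply to the point x, -y, -z); pixel columns grow to the right and rows downward; lengths in m; the calibration is good to about 2 mm. The wrist camera is an equidistant fisheye: a pixel r from the principal point sees the ray r / f radians off the axis. A picture is of the moment at which its call begins: read the wrist's pose just before it.
- ticket.close_job(): hands the job in, once; it reports no verdict.
The state is a dict: "clock": time; "joint_pos": joint angles; "qvel": joint speeds; "tau": joint torques, N m; "tool_pos": TCP position; "orientation": TCP orientation; "force": force on the tool from outside, world axes, zero at the start; "moment": the same for the moment, N m; "opening": finger opening in m.
Only numpy, scipy, OpenCV 4.12 (cv2) and the standard library are available. Lean on these libraries where they do the work, as an engineer would, in place of code of your own. Each camera call takes 0.05 s, during which the arm holds its last target.

## Working session

There is one attempt and no reset: what is moved stays moved. The work goes in short steps, Python scripts to look and compute and a shell command to move; the robot and the scene stay as the last step left them, time stands still between calls to the robot, and variables do not carry over. Pictures are saved under pics/ and viewed, and the job is handed in when it is done.

```bash
mkdir -p pics; ls; python3 - <<'E'
from plant import monitor, eyes
import cv2, numpy as np
print(monitor.get_obs())
for n in ["scene","side","wrist"]:
    s=eyes.snapshot(n); cv2.imwrite(f"pics/{n}0.png",s["image"][...,::-1]); np.savez(f"pics/{n}0.npz",**s)
    print(n,s["K"],s.get("camera_from_world",s.get("hand_eye")))
E
```

```text
pics
{'clock': 0.0, 'joint_pos': array([ 1.65059110e+01,  2.05922777e+01,  6.34365222e-01, -2.10165401e-02,
       -7.01362948e+01, -1.65078523e+01]), 'qvel': array([-0.00558979,  0.01045734,  0.02635012, -0.01231232, -0.05110894,
        0.02196679]), 'tau': array([-8.00930356e-04, -5.82726967e+01,  2.93058443e+01,  6.99745238e+00,
        6.93249181e-03, -2.06530804e-04]), 'tool_pos': array([ 6.74509950e-01, -3.30339856e-05,  2.25614856e-01]), 'orientation': array([  94.66521639,   89.90374258, -175.34388217]), 'force': array([ 0.50429834, -0.03915647, -0.1150265 ]), 'moment': array([-0.02428299, -0.00722734, -0.05575808]), 'opening': 0.08747722266959408}
scene [[453.52025722   0.         268.9035191 ]
 [  0.         453.52025722 206.17677943]
 [  0.           0.           1.        ]] [[ 0.23981482  0.97080794  0.00456127 -0.2226035 ]
 [-0.52635839  0.12607348  0.84086403  0.20081632]
 [ 0.81574242 -0.20405252  0.54122719 -1.29282146]
 [ 0.          0.          0.          1.        ]]
side [[467.46387543   0.         290.79806226]
 [  0.         467.46387543 221.97974361]
 [  0.           0.           1.        ]] [[ 0.97978846 -0.19960089  0.01319285 -0.51469753]
 [ 0.13958465  0.72944544  0.66964578 -0.2218314 ]
 [-0.14328536 -0.65426969  0.74256345 -0.68346872]
 [ 0.          0.          0.          1.        ]]
wrist [[325.1922621    0.         280.07857188]
 [  0.         325.1922621  206.58110962]
 [  0.           0.           1.        ]] [[ 6.45311061e-05  2.90805055e-01 -9.56782324e-01 -1.57736723e-01]
 [ 9.99999645e-01  7.84873745e-04  3.06000987e-04  9.54041303e-04]
 [ 8.39939960e-04 -9.56782004e-01 -2.90804901e-01 -7.93958914e-02]
 [ 0.00000000e+00  0.00000000e+00  0.00000000e+00  1.00000000e+00]]
```

View pics/scene0.png

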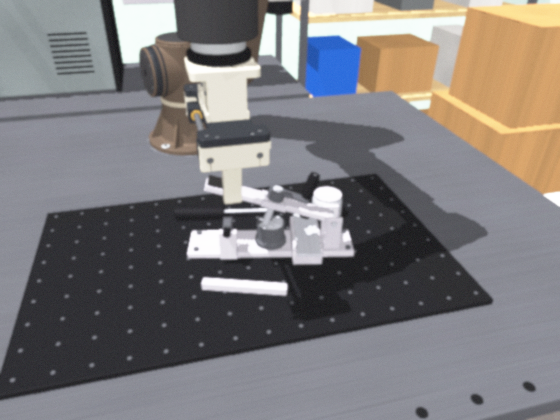

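View pics/side0.png

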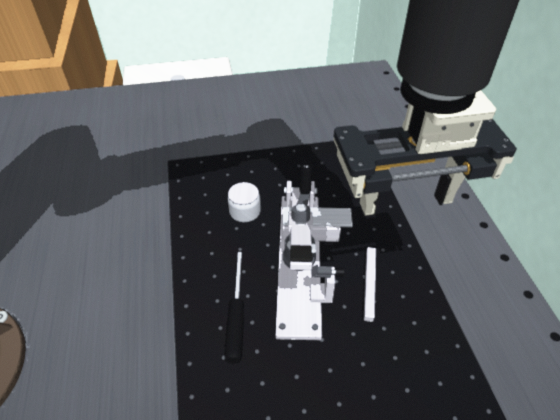

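View pics/wrist0.png

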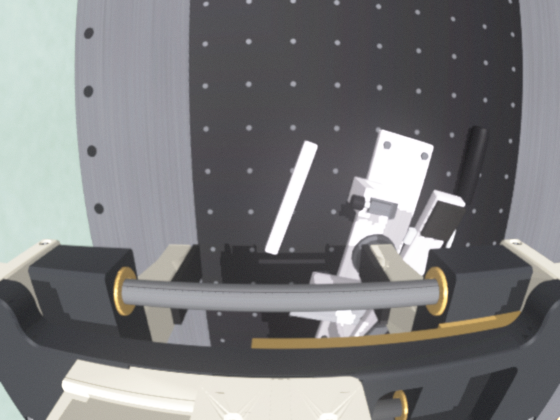

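```bash
cat > h.py <<'E'
import numpy as np, cv2
from scipy.spatial.transform import Rotation as R
from plant import monitor, eyes
def tool():
    o=monitor.get_obs(); T=np.eye(4); T[:3,:3]=R.from_euler('xyz',o['orientation'],degrees=True).as_matrix(); T[:3,3]=o['tool_pos']; return o,T
def rays(s,uv,T=None):
    uv=np.atleast_2d(np.asarray(uv,float)); K=s['K']
    a=(uv[:,0]-K[0,2])/K[0,0]; b=(uv[:,1]-K[1,2])/K[1,1]
    if 'camera_from_world' in s:
        d=np.c_[a,-b,-np.ones(len(a))]; M=np.linalg.inv(s['camera_from_world'])
    else:
        r=np.hypot(a,b)+1e-12; d=np.c_[np.sin(r)*a/r,-np.sin(r)*b/r,-np.cos(r)]; M=T@s['hand_eye']
    return M[:3,3], d@M[:3,:3].T
def onz(s,uv,z,T=None):
    o,d=rays(s,uv,T); return o+d*((z-o[2])/d[:,2])[:,None]
def cloud(s):
    h,w=s['depth'].shape; v,u=np.mgrid[:h,:w]; o,d=rays(s,np.c_[u.ravel(),v.ravel()])
    return (o+d*s['depth'].ravel()[:,None]).reshape(h,w,3)
def proj(s,p):
    M=s['camera_from_world']; c=np.atleast_2d(p)@M[:3,:3].T+M[:3,3]
    return np.c_[c[:,0]/-c[:,2]*s['K'][0,0]+s['K'][0,2], -c[:,1]/-c[:,2]*s['K'][1,1]+s['K'][1,2]]
def load(f): return dict(np.load(f))
E
python3 - <<'E'
from h import *
for n in ['side','scene']:
    s=load(f'pics/{n}0.npz'); c=cloud(s); im=s['image']
    v=s['depth']>0; g=im.min(2)
    m=v&(abs(c[...,2]-.024)<.005)&(g>110)
    k,l,st,ce=cv2.connectedComponentsWithStats(m.astype(np.uint8))
    for i in range(1,k):
        if st[i,4]>40:
            p=c[l==i]; r=cv2.minAreaRect((p[:,:2]*1000).astype(np.float32)); print(n,st[i],p.mean(0).round(4),r)
    crop=im[120:350,170:400] if n=='side' else im[160:310,150:380]
    cv2.imwrite(f'pics/{n}0c.png',cv2.resize(crop[...,::-1],None,fx=2.6,fy=2.6,interpolation=cv2.INTER_CUBIC))
    for name,px in ([('padblk',(301,253)),('blackhandle',(306,175)),('can',(244,190))] if n=='side' else [('h',(314,180)),('can',(327,194))]):
        print(name,c[px[1],px[0]])
E
```

```text
side [496  63  64  70 336] [1.2144 0.4704 0.0241] ((1213.83349609375, 483.7860107421875), (8.029358863830566, 303.52783203125), 0.17279276251792908)
side [ 275  196   57  142 2961] [0.5352 0.0125 0.0243] ((565.8109130859375, 90.3592300415039), (300.2330322265625, 86.91687774658203), 77.52576446533203)
side [230 208  30  12 107] [0.4795 0.2065 0.0241] ((480.9598693847656, 209.1141357421875), (19.524341583251953, 54.91233444213867), 89.87242126464844)
side [312 239  27  27 123] [0.596  0.1009 0.0248] ((604.7840576171875, 92.64871215820312), (61.313331604003906, 40.43144226074219), 71.28277587890625)
side [364 247  12  72 596] [0.6603 0.0151 0.0271] ((662.6432495117188, 21.13683319091797), (139.5745849609375, 15.059425354003906), 70.59394073486328)
side [235 252   6  46 146] [0.4499 0.074  0.0272] ((449.9552917480469, 75.43172454833984), (92.8454360961914, 5.959432125091553), 80.0564193725586)
padblk [5.37717519e-01 4.72137091e-04 1.54653796e-01]
blackhandle [0.57857511 0.15030208 0.15899615]
can [0.48431994 0.23347995 0.06367123]
scene [116  20  59   5 114] [-1.5628 -0.1047  0.0238] ((
[... 694 characters left out ...]
8331069946289)
scene [187 231  32  25 689] [ 0.5379 -0.0282  0.0221] ((534.0733032226562, -26.690868377685547), (55.761871337890625, 73.4871597290039), 78.35782623291016)
scene [236 230  56  25 800] [0.566  0.0707 0.0222] ((560.396728515625, 78.87446594238281), (101.05518341064453, 74.22370910644531), 77.48939514160156)
scene [292 260  30   5  70] [0.6409 0.1359 0.026 ] ((641.3108520507812, 137.58328247070312), (50.10007858276367, 7.81378698348999), 73.29586791992188)
scene [201 278  86  15 733] [0.6685 0.0221 0.0242] ((666.3626708984375, 22.05209732055664), (139.38417053222656, 18.37599754333496), 70.41014099121094)
h [0.5894739  0.16069426 0.15818918]
can [0.48463215 0.2296819  0.05923864]
```

View pics/side0c.png

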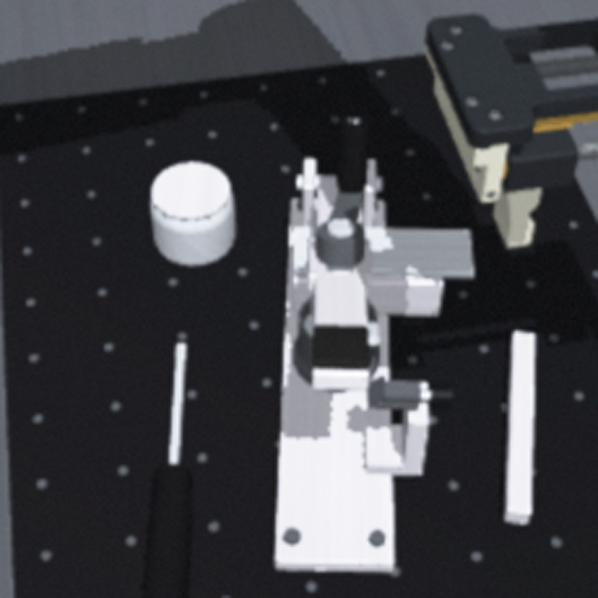

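View pics/scene0c.png

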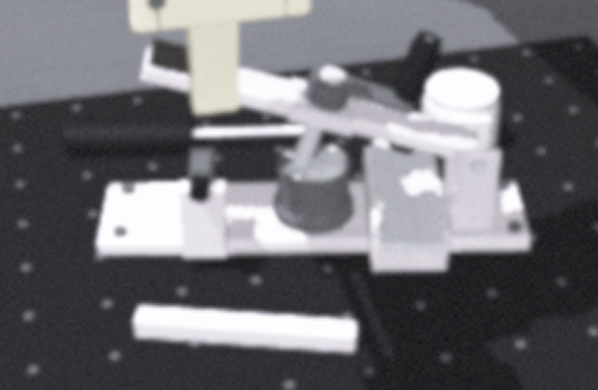

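```bash
python3 - <<'E'
from h import *
# plate frame occupancy: rotate by yaw and show extents
for n in ['side','scene']:
    s=load(f'pics/{n}0.npz'); c=cloud(s); g=s['image'].min(2)
    m=(s['depth']>0)&(abs(c[...,2]-.024)<.004)&(g>110)&(c[...,0]>.45)&(c[...,0]<.66)&(c[...,1]>-.1)&(c[...,1]<.26)
    p=c[m][:,:2]
    for yaw in [-11,-12,-12.5,-13,-14]:
        a=np.radians(yaw); q=p@np.array([[np.cos(a),-np.sin(a)],[np.sin(a),np.cos(a)]])
        hx=np.histogram(q[:,0],np.arange(.46,.68,.005))[0]
        print(n,yaw,np.percentile(q[:,0],[1,99]).round(4),np.percentile(q[:,1],[.5,1,99,99.5]).round(4)); 
        if yaw==-12.5: print(hx)
# use corners
s=load('pics/side0.npz'); print(onz(s,[[278,338],[321,337]],.024))
s=load('pics/scene0.npz'); print(onz(s,[[192,233],[188,256],[353,255],[350,232]],.024))
E
```

```text
side -11 [0.4245 0.6441] [0.0473 0.0478 0.3302 0.337 ]
side -12 [0.4203 0.642 ] [0.0566 0.0571 0.3394 0.3465]
side -12.5 [0.4185 0.6409] [0.0612 0.0617 0.3443 0.351 ]
[  0   0   0   0   0  24 373 267 212 221 216 216 200 202 222 228 188 119
 174 191   6   8   7   4   2   3   2   0   0   0   0   0   0  17  63  90
  56   1   0   0   0   0   0   0]
side -13 [0.4164 0.6399] [0.0659 0.0663 0.3491 0.3555]
side -14 [0.4118 0.6376] [0.075  0.0754 0.3585 0.3649]
scene -11 [0.4309 0.6488] [0.049  0.0502 0.3453 0.346 ]
scene -12 [0.4278 0.647 ] [0.0584 0.0594 0.3543 0.3554]
scene -12.5 [0.4262 0.646 ] [0.0629 0.064  0.359  0.3602]
[  0   0   0   0   0   0  18  82 103 104  98  96 105 112 110 111 122 130
 228 228 149   2   0  27   7   0   5  52   0   0   0   0   0   0  24  69
  84  44   0   0   0   0   0   0]
scene -13 [0.4246 0.645 ] [0.0677 0.0686 0.3637 0.3648]
scene -14 [0.4212 0.6429] [0.077  0.078  0.3729 0.3737]
[[ 0.49482243 -0.05170742  0.024     ]
 [ 0.55871907 -0.0625656   0.024     ]]
[[ 0.5053848  -0.04557194  0.024     ]
 [ 0.57271638 -0.05939116  0.024     ]
 [ 0.6384468   0.22522814  0.024     ]
 [ 0.57236365  0.24680769  0.024     ]]
```

```bash
python3 - <<'E'
from h import *
from scipy.stats import theilslopes
for n in ['side','scene']:
    s=load(f'pics/{n}0.npz'); c=cloud(s); g=s['image'].min(2)
    m=(s['depth']>0)&(abs(c[...,2]-.024)<.004)&(g>110)&(c[...,0]>.48)&(c[...,0]<.66)&(c[...,1]>-.1)&(c[...,1]<.26)
    v,u=np.nonzero(m); P=onz(s,np.c_[u,v],.024)[:,:2]
    a=np.radians(-12.5); Rm=np.array([[np.cos(a),-np.sin(a)],[np.sin(a),np.cos(a)]]); q=P@Rm
    # left edge: min x per y bin ; right edge near end
    for lab,sel in [('near',(q[:,1]<.13)),('all',q[:,1]<.36)]:
        L=[];Rr=[]
        for b in np.arange(.062,q[sel,1].max(),.006):
            k=sel&(abs(q[:,1]-b)<.003)&(q[:,0]>.48)&(q[:,0]<.575)
            if k.sum()>4: L.append((b,q[k,0].min()));Rr.append((b,q[k,0].max()))
        L=np.array(L);Rr=np.array(Rr)
        for e in (L,Rr):
            t=theilslopes(e[:,1],e[:,0]); print(n,lab,'slope deg',np.degrees(np.arctan(t[0])).round(2),'at y=.211',(t[1]+t[0]*.211).round(4), 'med',np.median(e[:,1]).round(4))
    Nn=[q[abs(q[:,0]-b)<.002,1].min() for b in np.arange(.5,.555,.004)]
    print(n,'near edge',np.round(Nn,4))
    # bar+pad: dark pixels on top of pad
    m=(s['depth']>0)&(c[...,2]>.135)&(c[...,2]<.17)&(s['image'].max(2)<60)&(abs(c[...,0]-.54)<.05)&(abs(c[...,1])<.06)
    p=c[m]; print(n,'pad',m.sum(),p.mean(0), (p[:,:2]@Rm).min(0),(p[:,:2]@Rm).max(0))
    m=(s['depth']>0)&(c[...,2]>.13)&(c[...,2]<.22)&(s['image'].max(2)<60)&(abs(c[...,0]-.58)<.04)&(abs(c[...,1]-.15)<.04)
    p=c[m]; print(n,'handle',m.sum(),p.mean(0),p.min(0),p.max(0))
    top=p[p[:,2]>p[:,2].max()-.006];print(top.mean(0))
E
```

```text
side near slope deg -0.14 at y=.211 0.4899 med 0.4902
side near slope deg 1.42 at y=.211 0.5613 med 0.5584
side all slope deg 0.23 at y=.211 0.4905 med 0.4904
side all slope deg 0.11 at y=.211 0.5583 med 0.5582
side near edge [0.0584 0.0602 0.0602 0.0587 0.0588 0.0589 0.0606 0.0591 0.0592 0.0609
 0.0594 0.0611 0.0596 0.0597]
side pad 316 [0.53695395 0.00115341 0.15365631] [0.50956279 0.10323251] [0.5388501  0.13521552]
side handle 309 [0.5771474  0.15217532 0.15092966] [0.56803976 0.11480398 0.13009378] [0.58908227 0.1700277  0.17072321]
[0.57883436 0.15975705 0.166961  ]
scene near slope deg 1.02 at y=.211 0.4994 med 0.4972
scene near slope deg 0.93 at y=.211 0.5685 med 0.5665
scene all slope deg 1.07 at y=.211 0.499 med 0.4987
scene all slope deg -0.04 at y=.211 0.5658 med 0.5658
scene near edge [0.0645 0.063  0.0634 0.0641 0.0645 0.063  0.0634 0.0642 0.0645 0.0631
 0.0638 0.0642 0.0627 0.0635]
scene pad 4 [0.5418836  0.00352153 0.15071316] [0.52043754 0.11419256] [0.53713872 0.12342239]
scene handle 204 [0.5883446  0.15429554 0.14761286] [0.57769849 0.14334154 0.13010741] [0.59400127 0.16794656 0.16608196]
[0.58942518 0.15903498 0.16302411]
```

```bash
python3 - <<'E'
from h import *
o,T=tool(); print(T.round(3))
E
python3 -m crank '[{"linear":[-0.5,0,0],"rot":[0,0,0],"hand":0},{"linear":[-0.5,0,0],"rot":[0,0,0],"hand":0},{"linear":[-0.5,0,0],"rot":[0,0,0],"hand":0},{"linear":[-0.5,0,0],"rot":[0,0,0],"hand":0},{"linear":[-0.25,-0.1,-0.3],"rot":[0,0,0],"hand":0},{"linear":[0,0,0],"rot":[0,0,0],"hand":0},{"linear":[0,0,0],"rot":[0,0,0],"hand":0}]'
```

```text
[[-0.001 -1.     0.     0.675]
 [-0.     0.     1.    -0.   ]
 [-1.     0.001 -0.     0.226]
 [ 0.     0.     0.     1.   ]]
clock: 1.02
tool_pos: [0.5353, -0.0063, 0.2056]
orientation: [99.6, 89.8, -170.4]
force: [-0.3, 0.6, 0.2]
opening: 0.0233
```

```bash
cat > look.py <<'E'
import sys
from h import *
tag=sys.argv[1]
for n in sys.argv[2:]:
    o,T=tool(); s=eyes.snapshot(n); cv2.imwrite(f"pics/{n}{tag}.png",s["image"][...,::-1]); np.savez(f"pics/{n}{tag}.npz",T=T,**s)
print(o['clock'],o['tool_pos'],o['opening'],o['force'])
E
python3 look.py 1 wrist side
```

```text
1.075 [ 0.53520502 -0.00628072  0.20542354] 0.019060223850596563 [-0.22667785  0.48148099 -0.41112574]
```

View pics/wrist1.png

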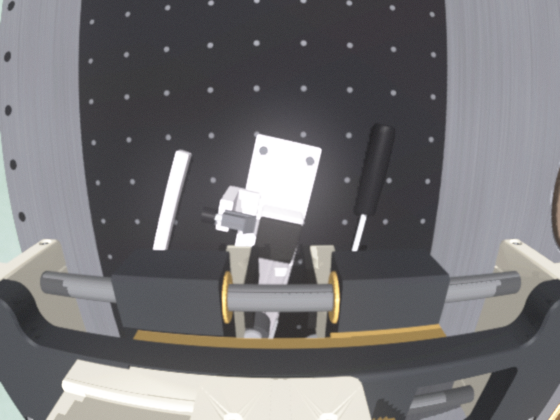

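View pics/side1.png

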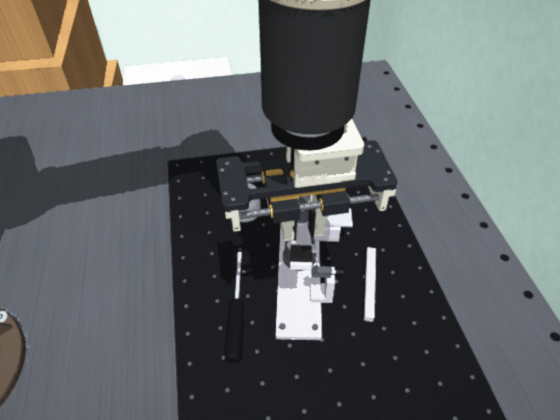

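```bash
python3 - <<'E'
from h import *
s=load('pics/wrist1.npz'); T=s['T']
im=s['image']; cv2.imwrite('pics/w1c.png',cv2.resize(im[110:310,180:400][...,::-1],None,fx=3.4,fy=3,interpolation=cv2.INTER_CUBIC))
p=onz(s,[[258,134],[321,149]],.024,T); print(p)
d=p[0]-p[1]; print(np.degrees(np.arctan2(d[1],d[0])),np.linalg.norm(d))
print(onz(s,[[248,185],[247,180]],.024,T))
E
```

```text
[[ 0.55663703 -0.06153472  0.024     ]
 [ 0.49068748 -0.04584416  0.024     ]]
-13.38286818886516 0.06779039012118099
[[ 0.56820029 -0.00696828  0.024     ]
 [ 0.56913897 -0.01247222  0.024     ]]
```

View pics/w1c.png

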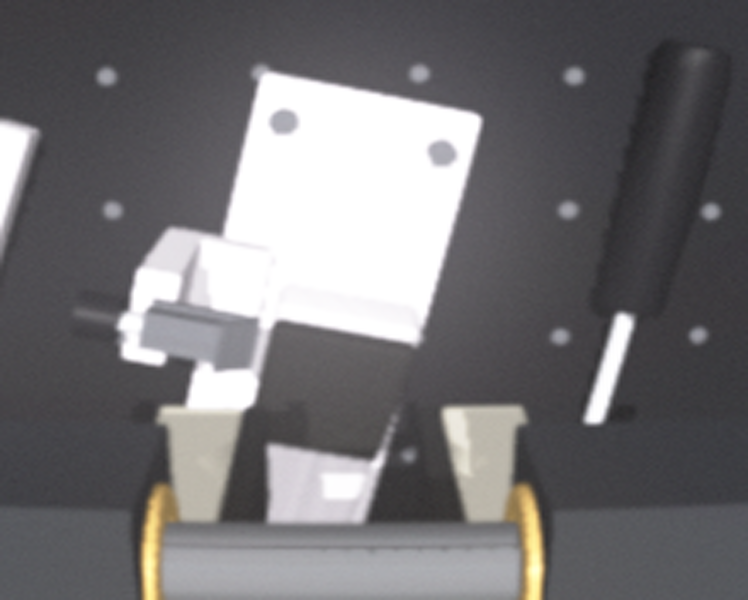

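```bash
python3 - <<'E'
from h import *
s=load('pics/wrist1.npz'); T=s['T']
a=np.radians(-12.7); Rm=np.array([[np.cos(a),-np.sin(a)],[np.sin(a),np.cos(a)]]); C=np.array([.557,.0925])
cr=np.array([[150,300],[265,318],[140,345],[245,370],[120,355],[190,228]]); px=cr/[3.4,3]+[180,110]
print(((onz(s,px,.096,T)[:,:2]-C)@Rm).round(4))
cr=np.array([[275,320],[418,347],[268,443],[375,458]]); px=cr/[3.4,3]+[180,110]
for z in(.14,.15,.155): print(((onz(s,px,z,T)[:,:2]-C)@Rm).round(4))
E
```

```text
[[ 0.0458 -0.0861]
 [ 0.0158 -0.0872]
 [ 0.046  -0.0717]
 [ 0.0177 -0.0701]
 [ 0.0508 -0.0674]
 [ 0.0395 -0.1093]]
[[ 0.0139 -0.1022]
 [-0.0176 -0.102 ]
 [ 0.0089 -0.0695]
 [-0.0155 -0.0706]]
[[ 0.0141 -0.1056]
 [-0.016  -0.1055]
 [ 0.0093 -0.0744]
 [-0.014  -0.0754]]
[[ 0.0142 -0.1073]
 [-0.0152 -0.1072]
 [ 0.0095 -0.0768]
 [-0.0132 -0.0778]]
```

```bash
python3 -m crank '[{"linear":[0,-0.07,-0.4],"rot":[0,0,0],"hand":0},{"linear":[0,0,-0.3],"rot":[0,0,0],"hand":0},{"linear":[0,0,-0.2],"rot":[0,0,0],"hand":0},{"linear":[0,0,-0.2],"rot":[0,0,0],"hand":0},{"linear":[0,0,-0.2],"rot":[0,0,0],"hand":0}]';python3 look.py 2 side
```

```text
clock: 1.75
tool_pos: [0.5393, -0.011, 0.1277]
orientation: [178.1, 89.9, -91.9]
force: [-3.7, -6.3, 9.1]
opening: 0.0006
1.75 [ 0.5392734  -0.01104406  0.1276811 ] 0.0006402771364212659 [-3.68102192 -6.31408786  9.13983257]
```

View pics/side2.png

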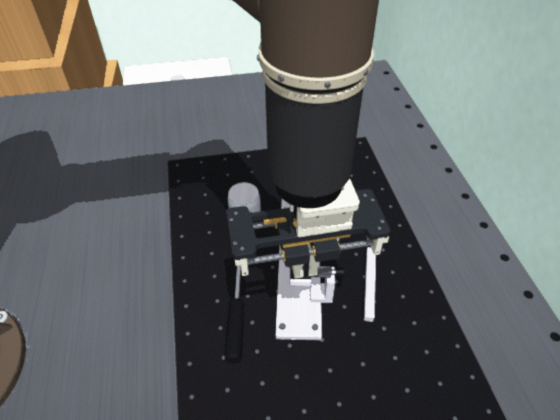

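```bash
python3 -m crank '[{"linear":[-0.03,0,-0.15],"rot":[0,0,0],"hand":0},{"linear":[-0.03,0,-0.15],"rot":[0,0,0],"hand":0},{"linear":[-0.03,0,-0.12],"rot":[0,0,0],"hand":0}]'
```

```text
clock: 2.17
tool_pos: [0.5383, -0.0127, 0.1043]
orientation: [-123.7, 89.5, -33.5]
force: [-2.9, -4.9, 18.1]
opening: 0.0003
```

```bash
python3 look.py 3 side wrist scene; python3 - <<'E'
import cv2,numpy as np
a=cv2.imread('pics/side3.png')[190:350,220:400];b=cv2.imread('pics/scene3.png')[160:310,150:330]
f=lambda x:cv2.resize(x,(560,480),interpolation=cv2.INTER_CUBIC)
cv2.imwrite('pics/c3.png',cv2.resize(np.hstack([f(a),f(b)]),(800,343)))
E
```

```text
2.275 [ 0.53813631 -0.01261852  0.10408142] 0.000560857167721411 [ 1.4553217  -6.03571712  8.59125968]
```

View pics/c3.png

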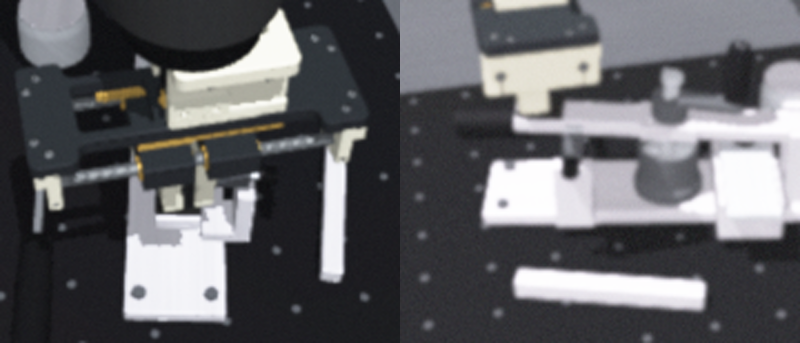

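View pics/wrist3.png

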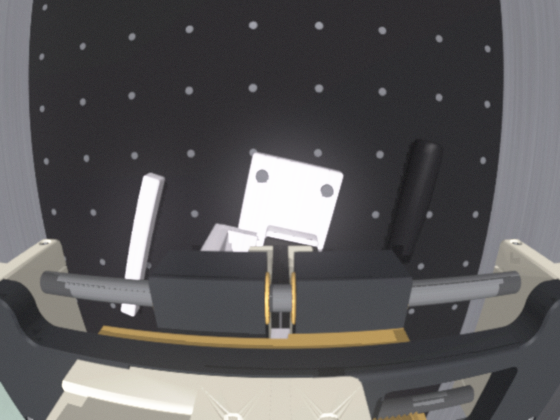

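```bash
python3 -m crank '[{"linear":[-0.04,0,-0.12],"rot":[0,0,0],"hand":0},{"linear":[-0.03,0,-0.12],"rot":[0,0,0],"hand":0},{"linear":[0,0,0],"rot":[0,0,0],"hand":0}]';python3 -m crank '[{"linear":[-0.02,0,-0.08],"rot":[0,0,0],"hand":0}]'
```

```text
clock: 2.7
tool_pos: [0.5382, -0.0135, 0.0934]
orientation: [-110.5, 89.0, -20.2]
force: [0.3, -0.6, -0.4]
opening: 0.0005
clock: 2.82
tool_pos: [0.5384, -0.0135, 0.0895]
orientation: [-107.8, 88.9, -17.5]
force: [1.8, -4.1, 10.4]
opening: 0.0005
```

```bash
python3 -m crank '[{"linear":[-0.02,0,-0.08],"rot":[0,0,0],"hand":0},{"linear":[0,0,-0.05],"rot":[0,0,0],"hand":0}]';python3 -m crank '[{"linear":[0,0,0.2],"rot":[0,0,0],"hand":0},{"linear":[0,0,0.4],"rot":[0,0,0],"hand":0}]'; python3 look.py 4 side scene;  python3 - <<'E'
import cv2,numpy as np
a=cv2.imread('pics/side4.png')[190:350,220:400];b=cv2.imread('pics/scene4.png')[160:310,150:330]
f=lambda x:cv2.resize(x,(560,480),interpolation=cv2.INTER_CUBIC)
cv2.imwrite('pics/c4.png',cv2.resize(np.hstack([f(a),f(b)]),(800,343)))
E
```

```text
clock: 3.08
tool_pos: [0.5389, -0.0137, 0.0888]
orientation: [-108.4, 88.6, -17.9]
force: [-18.8, 2.4, 39.2]
opening: 0.0003
clock: 3.32
tool_pos: [0.538, -0.0129, 0.1248]
orientation: [-107.1, 88.7, -16.6]
force: [0.9, 0.5, -0.3]
opening: 0.0
3.375 [ 0.54012483 -0.01261788  0.1285024 ] 0.00040940537307731064 [2.36793918 0.03615875 2.70160905]
```

View pics/c4.png

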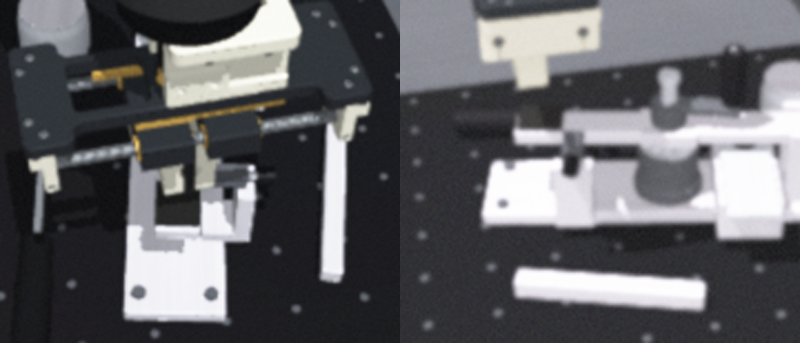

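```bash
python3 -m crank '[{"linear":[0,0,0.6],"rot":[0,0,0],"hand":0},{"linear":[0.3,-0.5,0.6],"rot":[0,0,0],"hand":0.5},{"linear":[0.3,-0.5,0.5],"rot":[0,0,0],"hand":0.5},{"linear":[0,0,0],"rot":[0,0,0],"hand":0.5}]'; python3 look.py 5 side scene wrist;  python3 - <<'E'
import cv2,numpy as np
a=cv2.imread('pics/side5.png')[150:340,200:400];b=cv2.imread('pics/scene5.png')[160:310,150:330]
f=lambda x:cv2.resize(x,(560,480),interpolation=cv2.INTER_CUBIC)
cv2.imwrite('pics/c5.png',cv2.resize(np.hstack([f(a),f(b)]),(800,343)))
import sys;sys.path.insert(0,'.')
from h import *
o,T=tool();print(T.round(4)); t=R.from_matrix(np.array([[0,-1,0],[0,0,1],[-1,0,0]])@T[:3,:3].T).as_rotvec(degrees=True)/5;print('rot units',t)
E
```

```text
clock: 3.92
tool_pos: [0.5763, -0.0722, 0.2296]
orientation: [-99.3, 88.5, -8.7]
force: [-0.2, 0.2, -0.9]
opening: 0.0249
4.025 [ 0.57395953 -0.07111476  0.22704811] 0.032870339973111166 [-0.80874186  0.32216944 -0.30310789]
[[ 0.0202 -0.9997 -0.0118  0.5735]
 [-0.004  -0.0119  0.9999 -0.0709]
 [-0.9998 -0.0201 -0.0043  0.2267]
 [ 0.      0.      0.      1.    ]]
rot units [ 0.04774579  0.23087192 -0.1356214 ]
```

View pics/c5.png

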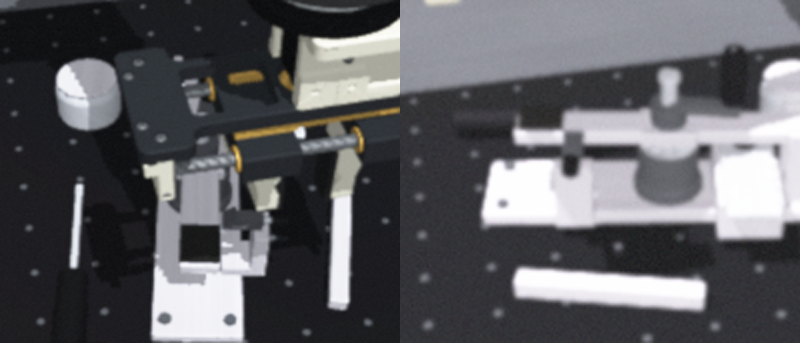

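View pics/wrist5.png

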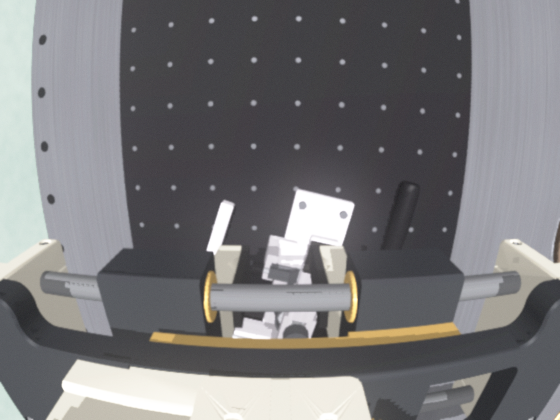

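```bash
python3 -m crank '[{"linear":[0.7,0,0],"rot":[0.05,0.23,-0.13],"hand":0.5},{"linear":[0.7,0,0],"rot":[0,0,0],"hand":0.5},{"linear":[0.6,0,0],"rot":[0,0,0],"hand":0.5},{"linear":[0,0,0],"rot":[0,0,0],"hand":0.5}]'; python3 look.py 6 side scene;  python3 - <<'E'
import cv2,numpy as np
a=cv2.imread('pics/side6.png')[140:290,240:400];b=cv2.imread('pics/scene6.png')[170:260,230:330]
cv2.imwrite('pics/s6.png',cv2.resize(a,(640,600),interpolation=cv2.INTER_CUBIC))
cv2.imwrite('pics/c6.png',cv2.resize(b,(600,540),interpolation=cv2.INTER_CUBIC))
import sys;sys.path.insert(0,'.')
from h import *
o,T=tool(); t=R.from_matrix(np.array([[0,-1,0],[0,0,1],[-1,0,0]])@T[:3,:3].T).as_rotvec(degrees=True)/5;print('rot units',t)
E
```

```text
clock: 4.58
tool_pos: [0.6928, -0.0669, 0.2205]
orientation: [82.3, 89.5, 172.5]
force: [-1.1, -0.2, -0.0]
opening: 0.0439
4.625 [ 0.69163128 -0.06683903  0.22067183] 0.04405686142387864 [ 0.01291294 -1.10234418  0.16189304]
rot units [-0.01547403 -0.09983888 -0.04118877]
```

View pics/s6.png

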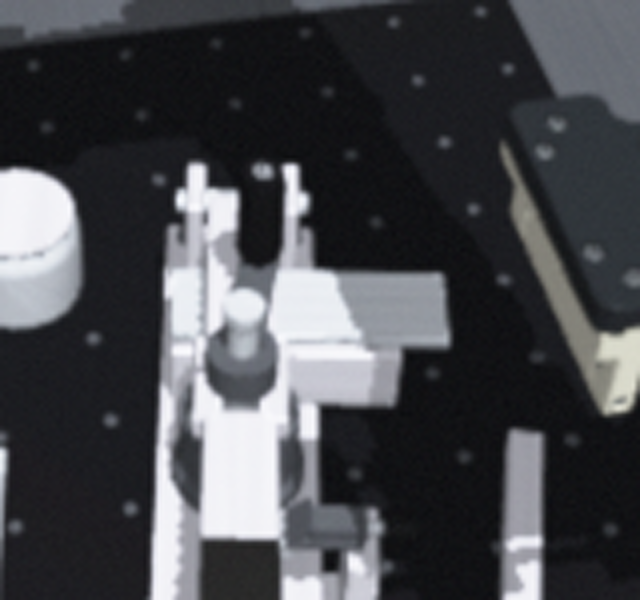

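View pics/c6.png

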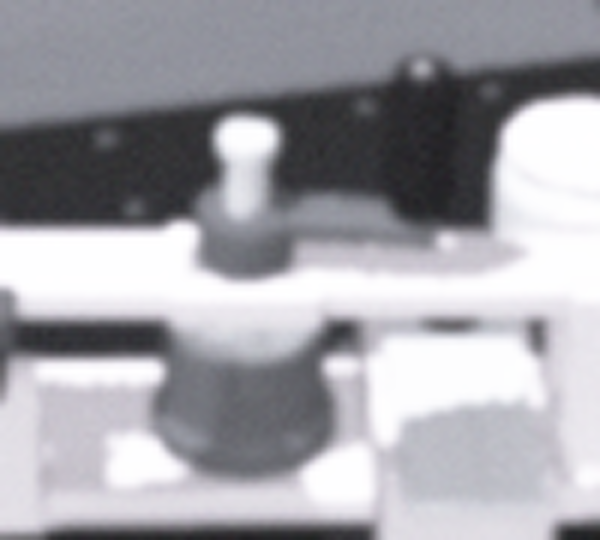

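```bash
python3 - <<'E'
from h import *
def tri(a,b):
    (o1,d1),(o2,d2)=a,b; d1=d1[0];d2=d2[0]; t=np.linalg.lstsq(np.c_[d1,-d2],o2-o1,rcond=None)[0]; p=o1+d1*t[0];q=o2+d2*t[1]; return (p+q)/2,np.linalg.norm(p-q)
S=load('pics/side6.npz');C=load('pics/scene6.npz')
for n,a,b,z in [('cap',(301,216.3),(271.2,192.5),.129),('handle',(305.5,182.5),(300.3,181.3),.154)]:
    print(n,tri(rays(S,a),rays(C,b)),onz(S,a,z),onz(C,b,z))
E
```

```text
cap (array([0.55916702, 0.09459076, 0.12516558]), np.float64(0.00028615442496182875)) [[0.55830608 0.09096166 0.129     ]] [[0.56516628 0.09315384 0.129     ]]
handle (array([0.57609732, 0.14133241, 0.15103807]), np.float64(0.00044329879638762735)) [[0.57529731 0.13858085 0.154     ]] [[0.58134643 0.13942495 0.154     ]]
```

```bash
python3 -m crank '[{"linear":[-0.39,0.69,0],"rot":[0,-0.1,0],"hand":0.5},{"linear":[-0.39,0.69,0],"rot":[0,0,0],"hand":0.5},{"linear":[-0.39,0.69,0],"rot":[0,0,0],"hand":0.5},{"linear":[-0.39,0.69,0],"rot":[0,0,0],"hand":0.5},{"linear":[-0.39,0.65,0],"rot":[0,0,0],"hand":0.5},{"linear":[0,0,0],"rot":[0,0,0],"hand":0.5},{"linear":[0,0,0],"rot":[0,0,0],"hand":0.5}]'; python3 look.py 7 side scene;  python3 - <<'E'
import cv2,numpy as np
a=cv2.imread('pics/side7.png')[130:290,220:400];b=cv2.imread('pics/scene7.png')[130:260,210:340]
f=lambda x:cv2.resize(x,(400,370),interpolation=cv2.INTER_CUBIC)
cv2.imwrite('pics/c7.png',np.hstack([f(a),f(b)]))
E
```

```text
clock: 5.55
tool_pos: [0.5616, 0.1427, 0.221]
orientation: [17.9, 89.8, 108.2]
force: [0.3, -0.8, -0.1]
opening: 0.0437
5.6 [0.5617648  0.14244904 0.22099225] 0.04389205380562726 [-0.89101536  0.13717715 -0.93738135]
```

View pics/c7.png

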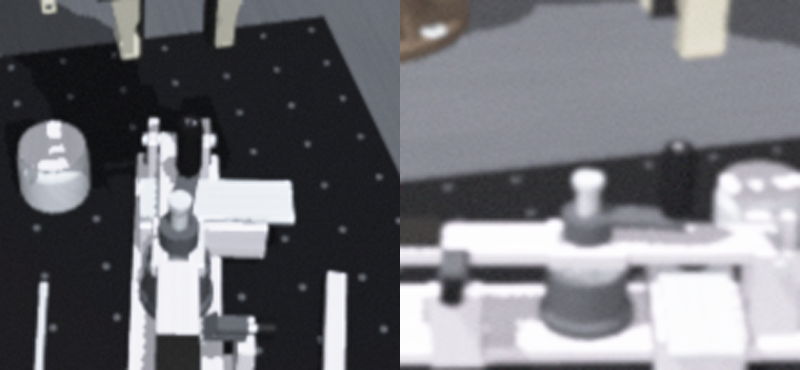

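```bash
python3 -m crank '[{"linear":[0.23,-0.04,0],"rot":[0,0,0],"hand":0.5},{"linear":[0,0,-0.3],"rot":[0,0,0],"hand":0.5},{"linear":[0,0,-0.4],"rot":[0,0,0],"hand":0.5},{"linear":[0,0,0],"rot":[0,0,0],"hand":0.5}]'; python3 look.py 8 side scene wrist;  python3 - <<'E'
import cv2,numpy as np
a=cv2.imread('pics/side8.png')[130:290,220:400];b=cv2.imread('pics/scene8.png')[130:260,210:340]
f=lambda x:cv2.resize(x,(400,370),interpolation=cv2.INTER_CUBIC)
cv2.imwrite('pics/c8.png',np.hstack([f(a),f(b)]))
E
```

```text
clock: 6.15
tool_pos: [0.5801, 0.1361, 0.1775]
orientation: [17.8, 89.9, 107.8]
force: [-0.2, 0.0, -0.3]
opening: 0.0441
6.25 [0.5811992  0.13682368 0.1797264 ] 0.04376364525497224 [ 0.14379891 -0.05233275 -0.09070215]
```

View pics/c8.png

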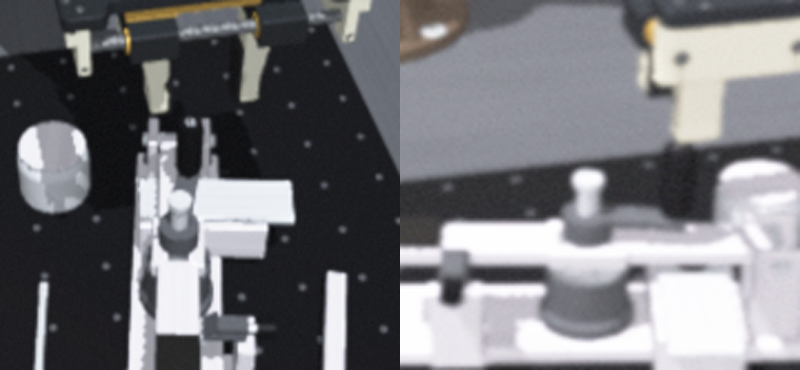

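View pics/wrist8.png

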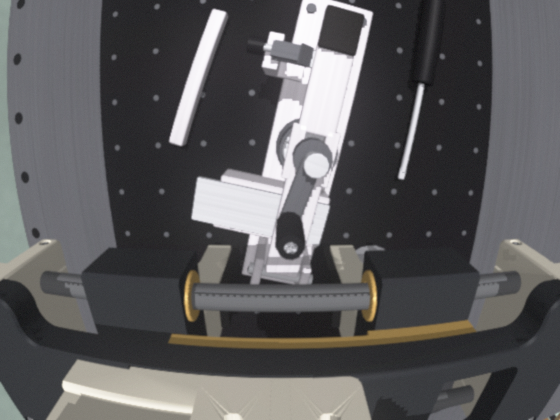

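```bash
python3 - <<'E'
from h import *
s=load('pics/wrist8.npz'); print(s['T'][:3,3],onz(s,[290,247],.153,s['T']),onz(s,[316,165],.128,s['T']))
E
```

```text
[0.5811992  0.13682368 0.1797264 ] [[0.57424998 0.13976195 0.153     ]] [[0.55697796 0.09281836 0.128     ]]
```

```bash
python3 -m crank '[{"linear":[-0.11,0.05,0],"rot":[0,0,0],"hand":0.5},{"linear":[0,0,-0.3],"rot":[0,0,0],"hand":0.5},{"linear":[0,0,-0.3],"rot":[0,0,0],"hand":0.5},{"linear":[0,0,-0.3],"rot":[0,0,0],"hand":0.5},{"linear":[0,0,0],"rot":[0,0,0],"hand":0.5}]'
```

```text
clock: 6.92
tool_pos: [0.5754, 0.142, 0.1302]
orientation: [-53.7, 89.2, 36.3]
force: [-0.4, 0.0, 0.1]
opening: 0.044
```

```bash
python3 -m crank '[{"linear":[0,-0.03,-0.22],"rot":[0,0,0],"hand":0.5},{"linear":[0,0,0],"rot":[0,0,0],"hand":0.1},{"linear":[0,0,0],"rot":[0,0,0],"hand":0.1},{"linear":[0,0,0],"rot":[0,0,0],"hand":0},{"linear":[0,0,0],"rot":[0,0,0],"hand":0}]'; python3 look.py 9 side scene wrist;  python3 - <<'E'
import cv2,numpy as np
a=cv2.imread('pics/side9.png')[130:290,220:400];b=cv2.imread('pics/scene9.png')[130:260,210:340]
f=lambda x:cv2.resize(x,(400,370),interpolation=cv2.INTER_CUBIC)
cv2.imwrite('pics/c9.png',np.hstack([f(a),f(b)]))
E
```

```text
clock: 7.55
tool_pos: [0.5763, 0.1408, 0.1189]
orientation: [-55.9, 89.0, 34.2]
force: [1.3, -0.4, -2.2]
opening: 0.0194
7.65 [0.57633069 0.14074898 0.1188043 ] 0.01905973625312227 [-0.41804202 -0.5686841  -1.1196581 ]
```

View pics/c9.png

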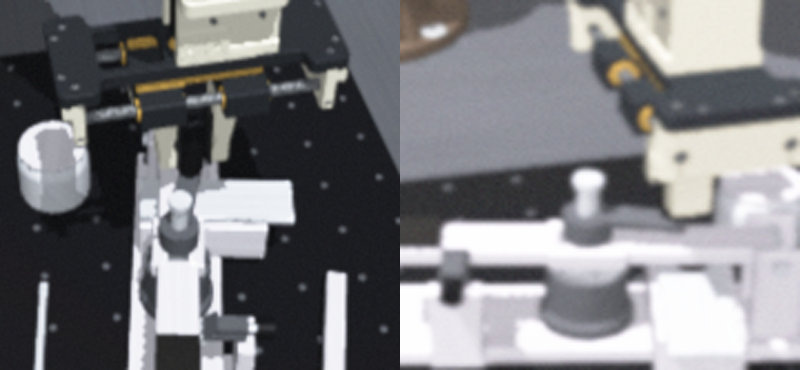

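View pics/wrist9.png

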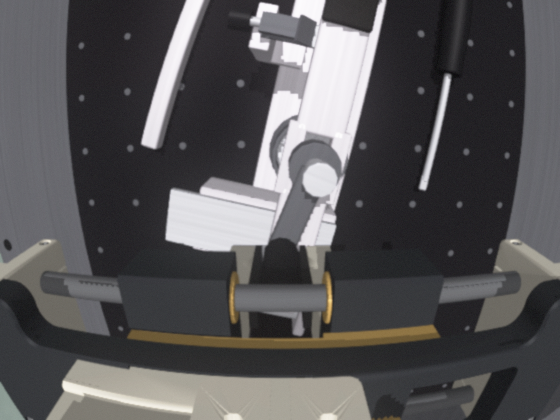

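```bash
cat > st.py <<'E'
import sys
from h import *
C=np.array([.5575,.0930])
step=float(sys.argv[1]); n=int(sys.argv[2])
o,T=tool()
d=T[:2,3]-C; phi=np.degrees(np.arctan2(d[1],d[0])); r=np.hypot(*d)
t=R.from_matrix(np.array([[0,-1,0],[0,0,1],[-1,0,0]])@T[:3,:3].T).as_rotvec(degrees=True)/5
print('t%.2f phi %.1f r %.4f z %.4f open %.4f F'%(o['clock'],phi,r,T[2,3],o['opening']),o['force'].round(1),'rotfix',t.round(2))
for n_ in ('scene','side'):
    s=eyes.snapshot(n_); c=cloud(s); g=s['image'].min(2)
    m=(s['depth']>0)&(np.hypot(c[...,0]-C[0]-(.006 if n_=='scene' else .001),c[...,1]-C[1])<.009)&(c[...,2]>.10)&(c[...,2]<.16)&(g>90)
    if m.sum()>8: 
        v,u=np.nonzero(m); print(n_,'cap z %.4f'%np.percentile(c[m][:,2],90),'top row',v.min(),'n',m.sum(),'hist',np.histogram(c[m][:,2],np.arange(.104,.141,.004))[0])
    cv2.imwrite(f"pics/{n_}_t{o['clock']:.2f}.png",s['image'][...,::-1])
p=T[:2,3]
for k in range(n):
    phi+=step; q=C+.05*np.array([np.cos(np.radians(phi)),np.sin(np.radians(phi))]); print('  to %.0f'%phi,((q-p)/.06).round(2)); p=q
E
python3 st.py 12 6
```

```text
t7.70 phi 68.5 r 0.0513 z 0.1188 open 0.0191 F [-0.6 -1.1 -0.9] rotfix [-0.11  0.16 -0.02]
scene cap z 0.1265 top row 191 n 141 hist [11 12 15 12 14 43  0  0  0]
side cap z 0.1294 top row 212 n 160 hist [31 10 11 13  7 26 49  0  0]
  to 81 [-0.18  0.03]
  to 93 [-0.17  0.01]
  to 105 [-0.17 -0.03]
  to 117 [-0.16 -0.06]
  to 129 [-0.15 -0.09]
  to 141 [-0.12 -0.12]
```

```bash
python3 -m crank '[{"linear":[-0.18,0.03,0],"rot":[0,0,0],"hand":0},{"linear":[-0.17,0.01,0],"rot":[0,0,0],"hand":0}]'; python3 st.py 12 5
```

```text
clock: 8.05
tool_pos: [0.5557, 0.1443, 0.1188]
orientation: [-55.8, 88.9, 34.3]
force: [1.4, -0.7, -2.5]
opening: 0.0193
t8.05 phi 92.0 r 0.0513 z 0.1188 open 0.0193 F [ 1.4 -0.7 -2.5] rotfix [-0.12  0.18 -0.02]
scene cap z 0.1275 top row 190 n 148 hist [17 14 13 12 15 43  3  0  0]
side cap z 0.1300 top row 212 n 161 hist [23 12 13 11  7 18 60  1  0]
  to 104 [-0.17 -0.05]
  to 116 [-0.16 -0.06]
  to 128 [-0.15 -0.09]
  to 140 [-0.13 -0.12]
  to 152 [-0.1  -0.14]
```

```bash
python3 -m crank '[{"linear":[-0.17,-0.03,0],"rot":[0,0,0],"hand":0},{"linear":[-0.16,-0.06,0],"rot":[0,0,0],"hand":0}]'; python3 st.py 12 5
```

```text
clock: 8.4
tool_pos: [0.534, 0.1384, 0.1189]
orientation: [-55.9, 88.9, 34.3]
force: [4.6, -3.3, -3.6]
opening: 0.0191
t8.40 phi 117.4 r 0.0511 z 0.1189 open 0.0191 F [ 4.6 -3.3 -3.6] rotfix [-0.12  0.17 -0.03]
scene cap z 0.1281 top row 190 n 148 hist [12 14 15 13 10 32 18  0  0]
side cap z 0.1308 top row 211 n 163 hist [21 12 11 14  8 13 65  1  0]
  to 129 [-0.14 -0.11]
  to 141 [-0.12 -0.12]
  to 153 [-0.09 -0.15]
  to 165 [-0.06 -0.16]
  to 177 [-0.03 -0.17]
```

```bash
python3 -m crank '[{"linear":[-0.14,-0.1,0],"rot":[0,0,0],"hand":0},{"linear":[-0.12,-0.12,0],"rot":[0,0,0],"hand":0}]'; python3 st.py 12 5
```

```text
clock: 8.75
tool_pos: [0.5176, 0.1243, 0.1192]
orientation: [-56.2, 88.9, 34.0]
force: [7.4, -3.0, -5.6]
opening: 0.0191
t8.75 phi 141.9 r 0.0507 z 0.1192 open 0.0191 F [ 7.4 -3.  -5.6] rotfix [-0.12  0.18 -0.03]
scene cap z 0.1284 top row 190 n 150 hist [14 10 13 16  6 33 23  0  0]
side cap z 0.1313 top row 211 n 172 hist [28 11 14  9 11 13 64  7  0]
  to 154 [-0.08 -0.15]
  to 166 [-0.06 -0.16]
  to 178 [-0.02 -0.17]
  to 190 [ 0.01 -0.17]
  to 202 [ 0.05 -0.17]
```

```bash
python3 -m crank '[{"linear":[-0.09,-0.15,0],"rot":[0,0,0],"hand":0},{"linear":[-0.06,-0.16,0],"rot":[0,0,0],"hand":0}]'; python3 st.py 12 5
```

```text
clock: 9.1
tool_pos: [0.5086, 0.1038, 0.1195]
orientation: [-59.4, 88.8, 30.8]
force: [10.9, -1.0, -9.2]
opening: 0.0191
t9.10 phi 167.5 r 0.0501 z 0.1195 open 0.0191 F [10.9 -1.  -9.2] rotfix [-0.12  0.2  -0.03]
scene cap z 0.1260 top row 191 n 138 hist [14 11 17 10 15 40  0  0  0]
side cap z 0.1228 top row 215 n 138 hist [24 11  7 15 69  0  0  0  0]
  to 180 [-0.02 -0.17]
  to 192 [ 0.02 -0.17]
  to 204 [ 0.05 -0.17]
  to 216 [ 0.09 -0.15]
  to 228 [ 0.12 -0.13]
```

```bash
python3 st.py -12 6
```

```text
t9.20 phi 168.2 r 0.0500 z 0.1195 open 0.0193 F [ 7.4 -2.6 -5.6] rotfix [-0.12  0.2  -0.02]
scene cap z 0.1201 top row 194 n 119 hist [14 14  7 36 16  0  0  0  0]
side cap z 0.1223 top row 215 n 142 hist [24 10  8 16 68  0  0  0  0]
  to 156 [0.05 0.17]
  to 144 [0.09 0.15]
  to 132 [0.12 0.13]
  to 120 [0.14 0.1 ]
  to 108 [0.16 0.07]
  to 96 [0.17 0.04]
```

```bash
sed -i 's/C=np.array(.*/C=np.array([.5575,.0941])/' st.py; python3 -m crank '[{"linear":[0,0,0],"rot":[0,0,0],"hand":0},{"linear":[0.05,0.16,0],"rot":[0,0,0],"hand":0},{"linear":[0.09,0.15,0],"rot":[0,0,0],"hand":0},{"linear":[0.12,0.13,0],"rot":[0,0,0],"hand":0}]'; python3 st.py -12 6
```

```text
clock: 9.8
tool_pos: [0.5213, 0.1281, 0.119]
orientation: [-56.2, 89.1, 33.8]
force: [-3.7, 1.5, 1.9]
opening: 0.0192
t9.80 phi 136.7 r 0.0497 z 0.1190 open 0.0192 F [-3.7  1.5  1.9] rotfix [-0.1   0.14  0.  ]
scene cap z 0.1189 top row 195 n 109 hist [15 10 13 39  0  0  0  0  0]
side cap z 0.1215 top row 215 n 118 hist [20 12  8 27 40  0  0  0  0]
  to 125 [0.13 0.12]
  to 113 [0.15 0.08]
  to 101 [0.17 0.05]
  to 89 [0.17 0.01]
  to 77 [ 0.17 -0.02]
  to 65 [ 0.16 -0.06]
```

Threaded: the cap falls as it turns forward. Continuing.

```bash
python3 -m crank '[{"linear":[0.13,0.12,0],"rot":[0,0,0],"hand":0},{"linear":[0.15,0.08,0],"rot":[0,0,0],"hand":0},{"linear":[0.17,0.05,0],"rot":[0,0,0],"hand":0},{"linear":[0.17,0.01,0],"rot":[0,0,0],"hand":0},{"linear":[0.17,-0.02,0],"rot":[0,0,0],"hand":0}]'; python3 st.py -12 6
```

```text
clock: 10.52
tool_pos: [0.5716, 0.1428, 0.1185]
orientation: [-68.5, 89.4, 21.6]
force: [-2.4, -7.5, 4.0]
opening: 0.0193
t10.53 phi 73.8 r 0.0507 z 0.1185 open 0.0193 F [-2.4 -7.5  4. ] rotfix [-0.05  0.11 -0.02]
scene cap z 0.1170 top row 196 n 109 hist [15  8 20 30  0  0  0  0  0]
side cap z 0.1198 top row 216 n 118 hist [16 10  6 62  7  0  0  0  0]
  to 62 [ 0.16 -0.08]
  to 50 [ 0.14 -0.1 ]
  to 38 [ 0.12 -0.13]
  to 26 [ 0.09 -0.15]
  to 14 [ 0.06 -0.16]
  to 2 [ 0.02 -0.17]
```

```bash
python3 -m crank '[{"linear":[0.16,-0.07,0],"rot":[0,0,0],"hand":0},{"linear":[0.14,-0.1,0],"rot":[0,0,0],"hand":0},{"linear":[0.12,-0.13,0],"rot":[0,0,0],"hand":0},{"linear":[0.09,-0.15,0],"rot":[0,0,0],"hand":0}]'; python3 st.py -12 6
```

```text
clock: 11.12
tool_pos: [0.6042, 0.1141, 0.1187]
orientation: [-65.3, 89.5, 24.8]
force: [-7.8, -1.4, 5.8]
opening: 0.0194
t11.12 phi 23.1 r 0.0508 z 0.1187 open 0.0194 F [-7.8 -1.4  5.8] rotfix [-0.04  0.09 -0.02]
scene cap z 0.1158 top row 196 n 90 hist [13 11 37  6  0  0  0  0  0]
side cap z 0.1185 top row 217 n 113 hist [19  5 15 63  0  0  0  0  0]
  to 11 [ 0.04 -0.17]
  to -1 [ 0.02 -0.17]
  to -13 [-0.02 -0.17]
  to -25 [-0.06 -0.16]
  to -37 [-0.09 -0.15]
  to -49 [-0.12 -0.13]
```

```bash
python3 -m crank '[{"linear":[0.04,-0.17,0],"rot":[0,0,0],"hand":0},{"linear":[0.01,-0.17,0],"rot":[0,0,0],"hand":0},{"linear":[-0.03,-0.17,0],"rot":[0,0,0],"hand":0},{"linear":[-0.06,-0.16,0],"rot":[0,0,0],"hand":0},{"linear":[-0.09,-0.14,0],"rot":[0,0,0],"hand":0}]'; python3 st.py -12 6
```

```text
clock: 11.85
tool_pos: [0.5985, 0.0644, 0.1194]
orientation: [-53.9, 89.2, 36.1]
force: [-4.1, 5.2, 4.1]
opening: 0.0189
t11.85 phi -35.9 r 0.0506 z 0.1194 open 0.0189 F [-4.1  5.2  4.1] rotfix [-0.1   0.13 -0.01]
scene cap z 0.1038 top row 205 n 17 hist [2 0 0 0 0 0 0 0 0]
side cap z 0.1170 top row 217 n 91 hist [13  6 30 41  0  0  0  0  0]
  to -48 [-0.12 -0.12]
  to -60 [-0.14 -0.1 ]
  to -72 [-0.16 -0.07]
  to -84 [-0.17 -0.04]
  to -96 [-0.17 -0.  ]
  to -108 [-0.17  0.04]
```

```bash
python3 -m crank '[{"linear":[-0.12,-0.12,0],"rot":[0,0,0],"hand":0},{"linear":[-0.14,-0.1,0],"rot":[0,0,0],"hand":0},{"linear":[-0.16,-0.07,0],"rot":[0,0,0],"hand":0},{"linear":[-0.17,-0.04,0],"rot":[0,0,0],"hand":0},{"linear":[-0.17,0,0],"rot":[0,0,0],"hand":0}]'; python3 st.py -12 8
```

```text
clock: 12.58
tool_pos: [0.5534, 0.0442, 0.12]
orientation: [-58.3, 88.8, 31.7]
force: [1.3, 5.0, -1.9]
opening: 0.0195
t12.57 phi -94.7 r 0.0500 z 0.1200 open 0.0195 F [ 1.3  5.  -1.9] rotfix [-0.13  0.2  -0.  ]
scene cap z 0.1128 top row 198 n 85 hist [10 21 25  0  0  0  0  0  0]
side cap z 0.1162 top row 218 n 10 hist [0 0 8 2 0 0 0 0 0]
  to -107 [-0.17  0.03]
  to -119 [-0.16  0.07]
  to -131 [-0.14  0.1 ]
  to -143 [-0.12  0.13]
  to -155 [-0.09  0.15]
  to -167 [-0.06  0.16]
  to -179 [-0.02  0.17]
  to -191 [0.01 0.17]
```

```bash
python3 -m crank '[{"linear":[-0.17,0.03,0],"rot":[0,0,0],"hand":0},{"linear":[-0.16,0.07,0],"rot":[0,0,0],"hand":0},{"linear":[-0.14,0.1,0],"rot":[0,0,0],"hand":0},{"linear":[-0.12,0.13,0],"rot":[0,0,0],"hand":0},{"linear":[-0.09,0.15,0],"rot":[0,0,0],"hand":0}]'; python3 st.py -12 4
```

```text
clock: 13.3
tool_pos: [0.5114, 0.0753, 0.1199]
orientation: [-60.6, 88.6, 29.4]
force: [9.7, 2.5, -10.2]
opening: 0.0192
t13.30 phi -157.8 r 0.0498 z 0.1199 open 0.0192 F [  9.7   2.5 -10.2] rotfix [-0.14  0.24 -0.01]
scene cap z 0.1109 top row 199 n 76 hist [15 38  0  0  0  0  0  0  0]
side cap z 0.1134 top row 219 n 85 hist [ 9 25 49  0  0  0  0  0  0]
  to -170 [-0.05  0.17]
  to -182 [-0.01  0.17]
  to -194 [0.02 0.17]
  to -206 [0.06 0.16]
```

```bash
python3 -m crank '[{"linear":[-0.04,0.17,0],"rot":[0,0,0],"hand":0},{"linear":[-0.01,0.17,0],"rot":[0,0,0],"hand":0},{"linear":[0.03,0.17,0],"rot":[0,0,0],"hand":0},{"linear":[0,0,0],"rot":[0,0,0],"hand":0},{"linear":[0,0,0],"rot":[0,0,0],"hand":0},{"linear":[0,0,0],"rot":[0,0,0],"hand":0}]'; python3 st.py -12 1; python3 look.py 20 side scene wrist;  python3 - <<'E'
import cv2,numpy as np
a=cv2.imread('pics/side20.png')[130:310,210:410];b=cv2.imread('pics/scene20.png')[130:260,190:340]
f=lambda x:cv2.resize(x,(400,370),interpolation=cv2.INTER_CUBIC)
cv2.imwrite('pics/c20.png',np.hstack([f(a),f(b)]))
E
```

```text
clock: 14.15
tool_pos: [0.5095, 0.1074, 0.1193]
orientation: [-72.8, 88.7, 17.5]
force: [5.6, -1.1, -3.7]
opening: 0.0195
t14.15 phi 164.6 r 0.0498 z 0.1193 open 0.0195 F [ 5.6 -1.1 -3.7] rotfix [-0.08  0.25 -0.04]
scene cap z 0.1103 top row 199 n 77 hist [18 32  0  0  0  0  0  0  0]
side cap z 0.1127 top row 219 n 80 hist [ 8 46 20  0  0  0  0  0  0]
  to 153 [0.06 0.16]
14.35 [0.50947338 0.10732644 0.11933683] 0.019256853449746245 [ 5.16266311 -2.31433231 -3.92346992]
```

View pics/c20.png

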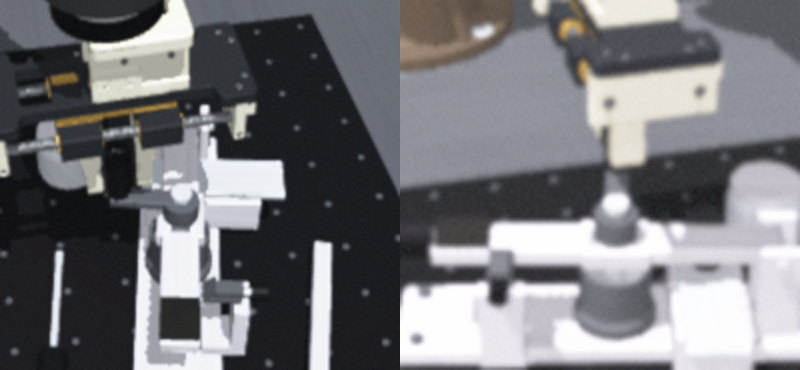

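View pics/side20.png

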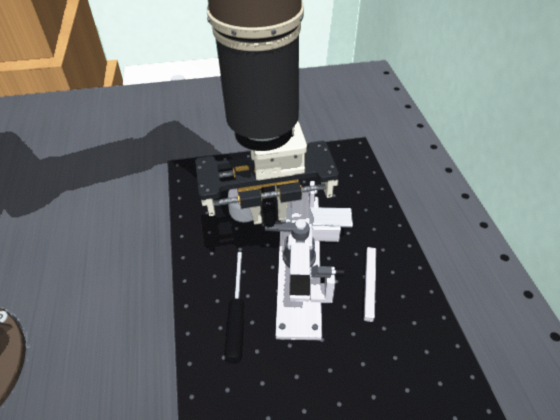

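```bash
python3 - <<'E'
from plant import ticket, monitor
print(monitor.get_obs()['qvel'].round(3)); print(ticket.close_job())
E
```

```text
[-0.064  0.006 -0.016 -0.02   0.068  0.001]
the job is handed in; nothing more can be done
None
```

The job is handed in at about 14.4 s, with the bar latched, the bolt about one turn into the thread, and the gripper still holding the crank's handle. No verdict was reported.

1. **Clamp:** I pressed the pad down with closed fingers and let go. The bar stayed level, so the latch held it. The last downward push peaked at about 39 N upward on the fingertips, well above the 5–12 N stated, because I pushed past the stop to be sure. The limits for arm or body contact (40 N) and wrist force (120 N) were not passed.
2. **Backward:** I turned the handle backward about 1.7 rad. The bolt's cap dropped about 8.3 mm in the scene camera and 9.0 mm in the side camera.
3. **Forward:** I turned the handle forward about 364° from the pose measured just after the drop. The cap came down another 9.6–9.8 mm, which puts the bolt at about 0.024 m, against the allowed 0.0215–0.0272 m.

**Last checks:** The arm was at rest with the jaws stopped on the handle at 19.3 mm. The last pictures show the bar level under its latch, and the stop bar and screwdriver where they were at the start. The can was mostly hidden behind the gripper in the last side view; the scene view shows it in the same place.

**Disagreements:** The scene camera read about 6 mm off the side and wrist cameras in x, and 2–3 mm lower in cap height. I used the side and wrist views for position and only changes in cap height for the bolt.

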